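Pump up a vacuum lifter on a glazed slab

TASK

Pump up the vacuum lifter that sits on the terracotta slab: push its yellow plunger down with the fingertips and let it come right back up, again and again, until the red-topped indicator pin stands fully out with its whole green band showing. Then leave the plunger up and take the hand away. Do not touch the pin, do not lift or shift the slab with its lifter, and leave the jar, the loop tool and the wooden block beside it alone.

Things in the scene. Friction and masses are not known exactly. Their poses are not given: they have to be found in the camera images.
- slab: Loose terracotta slab 260 x 210 x 14 mm, 3.2 kg with the blue vacuum lifter fixed on its middle. Origin: centre of its underside, x along the long side, z up. On it, in this frame: pump barrel (58 mm wide, top at z = 90 mm) at x = -42 mm with the yellow plunger; indicator barrel (34 mm wide, brass collar top at z = 80 mm) at x = +50 mm; carrying handle at y = +66 mm, 76 mm high.
- plunger_top (a point): Centre of the top face of the yellow plunger cap (48 mm across, 12 mm thick), which faces straight up; it moves down with the plunger. 135 mm above the table when up, 105 mm when fully down.
- plunger (a joint): Travel of the plunger, m: 0 = up, 0.030 = fully down, on a hard stop. A spring returns it in under half a second (4 N at the top, 9 N at the bottom, some 2 N more while the pin rises). It works the pin by a ratchet: a stroke counts in full if pushed to the bottom (past 0.028) after being let right up (below 0.002); much shorter strokes gain less or nothing.
- pin_tip (a point): Centre of the top of the red head (16 mm across, 6 mm thick) of the indicator pin, 92 mm from the plunger's axis. The stem below is 10 mm thick, white, with a green band 8 mm long at its lower end that shows only when the pin is all but fully out.
- pin (a joint): How far the indicator pin stands out, m: starts at 0 to 0.020; about 0.050 = fully out (whole green band above the brass collar). It rises by about 10 mm with each full stroke (up to 16 mm on the first) and stays there between strokes; three to five full strokes are needed. Further strokes do no harm and move it no more.
- jar: Closed amber glass jar, 60 mm across, 75 mm high, standing on the table; origin at the centre of its underside. To be left alone.
- loop_tool: Loop tool lying on the table, lilac handle 120 mm long and 14 mm thick along its x, wire loop beyond; origin under the middle of the handle. To be left alone.
- chock: Pale wooden block, 90 x 40 x 35 mm; origin at the centre of its underside. To be left alone.

How it is judged:
On the way, in this order (a step that is already met when the one before it is completed fails the run):
1. the fingers have pushed the plunger down a first time (value of joint plunger above 0.022 m and contact force between the fingers and plunger above 2 N), for 0.05 s.
2. the pin stands fully out (at least 47 mm) (value of joint pin above 0.047 m), for 0.2 s.
At the end, for the whole second after the job is handed in: The pin stands at least 47 mm out of its 50, the plunger is back up (within 4 mm), the slab lies within 20 mm and the jar, loop tool and block within 25 mm of where they began (value of joint pin above 0.047 m and value of joint plunger below 0.004 m and distance of slab from where it was at the start of the episode below 0.02 m and linear speed of slab below 0.01 m/s and distance of each of jar, loop_tool, chock from where it was at the start of the episode below 0.025 m); the robot touches nothing.
It fails at once if the indicator pin is touched (over 1 N) (contact force between any of the fingers, the arm and pin above 1 N).
It fails at once if the slab with its lifter is lifted, tilted or shoved by more than 20 mm (height (world z) of slab above 0.008 m or angle between slab's own z axis and vertical above 0.06 rad or distance of slab from where it was at the start of the episode above 0.02 m).
It fails at once if the jar, the loop tool or the wooden block is moved by more than 25 mm (distance of any of jar, loop_tool, chock from where it was at the start of the episode above 0.025 m).
It also fails if it takes over 42 s, if anything falls off the work surface, if the arm or the gripper's body presses on something with over 40 N, if the wrist force passes 120 N, or if a joint passes its speed limit or range.

ROBOT

A 7-joint arm with a two-finger parallel gripper is mounted at the origin on the work surface. World frame = base frame: x ahead of the robot, y to its left, z up, the work surface at z = 0. Lengths are in m, angles in rad, forces in N, time in s.
With the tool pointing down it reaches from about 0.35 to 0.775 m from the base axis. Payload 3.1 kg.
Tool frame: the origin (TCP) lies at the very end of the fingers, on their centre line; the grasp point (between the pads) lies 19 mm behind it; z points along the fingers, y is the line along which they close (so a half turn about z gives the same grasp; the last joint's range is limited). The gripper opens to 85 mm and grips with 20 to 120 N. Pads are 22 mm wide; open, the fingers measure 114 mm over their backs; the gripper's body (76 mm by 85 mm) begins 54 mm behind the grasp point. The pads swing forward as they close: fully open they stand 13 mm farther back than shut.
Start: joints at [-1.333, 0.311, 0.014, 1.512, -0.004, 1.319, -0.027], TCP at [0.152, 0.529, 0.231] pointing down, gripper open.
Joint ranges: [-2.7, 2.7], [-0.3, 1.91], [-1.27, 1.3], [0.12, 2.57], [-1.44, 4.58], [0.2, 2.03], [-3.05, 3.05]. Speed limits (rad/s): [2.79, 2.79, 3.14, 3.14, 3.14, 3.14, 3.14].

INTERFACE

Orientations are given as a unit quaternion [w, x, y, z].
In Python, from workcell import robot gives the robot as it stands. The module is installed in compiled form; this text tells all that it offers. Calls block until the motion is done:
- robot.move_ptp(position, orientation): joint-space move of the TCP to a pose.
- robot.move_l(position, frame=None, v=0.15, stop_force=None): straight line of the TCP; frame=None keeps the orientation; v is the mean speed in m/s. With stop_force (N) it stops when the force on the tool has changed by that much, and returns True; else False.
- robot.move_joints(angles): joint-space move.
- robot.release() and robot.close_gripper(grasp_force=None): open the fingers fully, or close them until they stop; grasp_force is the grip in N (None keeps the last).
- robot.sleep(seconds).
- robot.inverse_kinematics(position, orientation): joint angles nearest the present ones, or None.
- robot.capture(name): name is "scene" or "top" or "wrist"; returns a dict with "img" (420x560x3 uint8, red, green, blue), "depth" (420x560 float32, m along the optical axis (not along the pixel's ray), 0 where there is no reading), "intrinsics" (3x3 intrinsics, pixels), "extrinsics" (4x4, takes a point from camera to world coordinates). Camera axes: x right, y down, z forward; pixel columns grow to the right and rows downward; lengths in m; the calibration is good to about 2 mm. A picture is of the moment at which its call begins.
A pose or a line that the arm cannot do raises robot.Unreachable and nothing moves.
- robot.hand_in(): hands the job in; it is judged then, once.
Readings, each from a call of its own:
- robot.read_time_s(): time.
- robot.read_joint_pos(): joint angles.
- robot.read_dq(): joint speeds.
- robot.read_joint_torque(): joint torques, N m.
- robot.read_tcp_pos(): TCP position.
- robot.read_tcp_rot(): TCP orientation.
- robot.read_wrist_force(): force on the tool from outside, world axes, zero at the start.
- robot.read_ft_torque(): the same for the moment, N m.
- robot.read_grip_width(): opening from 0.0 (shut) to 1.0 (fully open).
- robot.read_grasp_force(): force on a finger pad.
Only numpy, scipy, OpenCV 4.12 (cv2) and the standard library are available. Lean on these libraries where they do the work, as an engineer would, in place of code of your own. Each camera call takes 0.05 s, during which the arm holds its last target. There are 200 camera calls.

## Working session

There is one attempt and no reset: what is moved stays moved. The work goes in short steps, each a Python script; the robot and the scene stay as the last script left them, time stands still between calls to the robot, and variables do not carry over. Pictures are saved under pics/ and viewed, at most 10 in all, crops included, and the job is handed in when it is done.

```bash
mkdir -p pics
cat > h.py <<'E'
import numpy as np, cv2
from workcell import robot
def world(c):
    d=c["depth"];K=c["intrinsics"];T=c["extrinsics"]
    v,u=np.indices(d.shape)
    P=np.stack([(u-K[0,2])/K[0,0]*d,(v-K[1,2])/K[1,1]*d,d],-1)
    return P@T[:3,:3].T+T[:3,3]
def yellow(c):
    hsv=cv2.cvtColor(c["img"],cv2.COLOR_RGB2HSV)
    return cv2.inRange(hsv,(22,130,100),(35,255,255))>0
E
python3 - <<'E'
from h import *
ims=[]
for n in("top","scene"):
    c=robot.capture(n); cv2.imwrite(f"pics/{n}.png",c["img"][...,::-1])
    W=world(c); m=yellow(c)&(c["depth"]>0)
    p=W[m]; v,u=np.nonzero(m)
    print(n,len(p)); 
    if len(p): print(np.median(p,0),p.min(0),p.max(0),u.mean(),v.mean())
    np.savez(f"{n}.npz",W=W,img=c["img"])
print(robot.read_tcp_pos(),robot.read_tcp_rot(),robot.read_time_s())
E
```

```text
top 405
[0.45835804 0.14640954 0.13455438] [0.43376143 0.12344115 0.03362314] [0.48077313 0.18056385 0.13913873] 228.69876543209875 260.1111111111111
scene 276
[0.46019344 0.15259393 0.13538252] [0.43554802 0.12634828 0.12473607] [0.48096525 0.1717751  0.13814757] 360.92391304347825 208.05072463768116
[0.15168546 0.52799871 0.23034821] [-1.16301264e-04  1.39393432e-01  9.90236525e-01 -1.03994338e-03] 0.1
```

View pics/top.png

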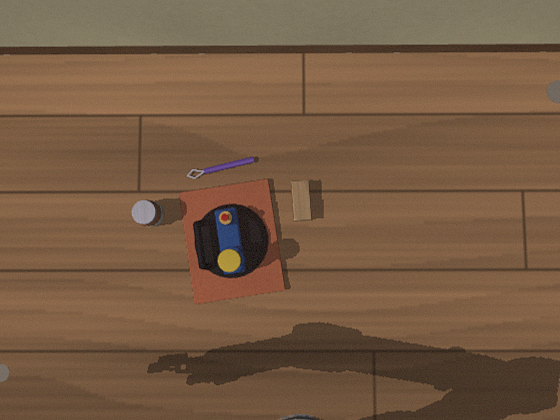

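View pics/scene.png

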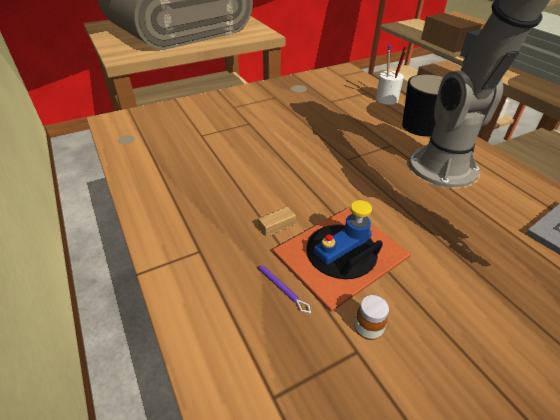

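The top view shows the plunger at (229,261) and the red pin head at (225,217). The slab is near upright in the image, the chock is at (302,200), the tool at (225,167) and the jar at (146,212). The scene view agrees: the plunger stands clear of everything else. Next I'll get the plunger-to-pin axis and move above the plunger.

Run:
```python
from h import *
from scipy.spatial.transform import Rotation as R
P={}
for n in("top","scene"):
    z=np.load(n+".npz"); W=z["W"]; hsv=cv2.cvtColor(z["img"],cv2.COLOR_RGB2HSV)
    near=(np.abs(W[...,0]-.5)<.12)&(np.abs(W[...,1]-.15)<.08)
    y=W[(cv2.inRange(hsv,(22,130,60),(35,255,255))>0)&near&(W[...,2]>.13)]
    r=W[((hsv[...,0]<5)|(hsv[...,0]>174))&(hsv[...,1]>160)&near&(W[...,2]>.075)]
    P[n]=((y.min(0)+y.max(0))/2,r.mean(0)); print(n,P[n],np.ptp(y,axis=0),len(r),np.linalg.norm((P[n][1]-P[n][0])[:2]))
c=(P["top"][0]+P["scene"][0])/2
d=P["top"][1]-P["top"][0]; a=np.arctan2(d[1],d[0])
Rm=np.array([[-np.cos(a),-np.sin(a),0],[-np.sin(a),np.cos(a),0],[0,0,-1]]).T  # columns x,y,z
Rm=np.column_stack([[-np.cos(a),-np.sin(a),0],[-np.sin(a),np.cos(a),0],[0,0,-1]])
q=R.from_matrix(Rm).as_quat(); q=[q[3],*q[:3]]
print("centre",c,"angle",np.degrees(a),q,np.linalg.det(Rm))
robot.close_gripper()
robot.move_ptp([c[0],c[1],.20],q)
robot.move_l([c[0],c[1],.150],v=.1)
np.savez("goal.npz",c=c,q=q)
print(robot.read_tcp_pos(),robot.read_time_s(),robot.read_wrist_force(),robot.read_joint_pos())
for n in("scene","wrist"):
    k=robot.capture(n)["img"]
    if n=="scene": k=cv2.resize(k[120:300,230:470],None,fx=2.3,fy=2.3)
    cv2.imwrite(f"pics/{n}2.png",k[...,::-1])
```

```text
top (array([0.45842644, 0.14628163, 0.13463014]), array([0.54876246, 0.16225921, 0.09334321])) [0.04469337 0.04568096 0.00901717] 34 0.0917381038763162
scene (array([0.45825664, 0.14906169, 0.13417798]), array([0.54798651, 0.16335363, 0.09439982])) [0.04541722 0.04542682 0.00793918] 36 0.09086093901397535
centre [0.45834154 0.14767166 0.13440406] angle 10.030079346127103 [np.float64(0.0), np.float64(-0.087417232694839), np.float64(0.9961717861031683), np.float64(0.0)] 1.0
[0.45866134 0.14801839 0.1503073 ] 3.3 [-0.37751933 -0.1225919   0.18040311] [-0.67799327  0.24443458  0.3948524   1.82903666 -0.10524954  1.0879039
  1.5016001 ]
```

View pics/scene2.png

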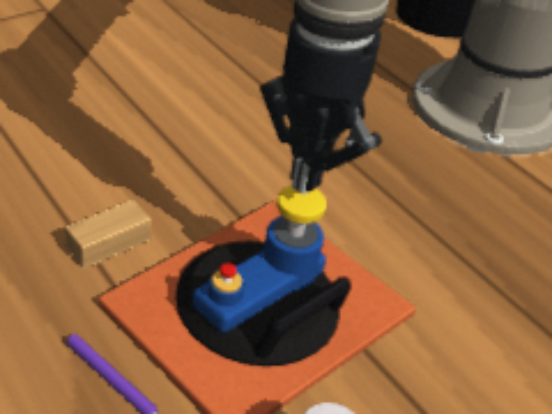

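The closed fingertips, at about (307,185), are centred over the yellow cap at (302,203), and the hand is clear of the pin at (228,272). The measured plunger-to-pin distance is 91–92 mm, against the 92 mm given. I'll make one stroke and check it.

```bash
cat >> h.py <<'E'
def pin_z(c):
    W=world(c); hsv=cv2.cvtColor(c["img"],cv2.COLOR_RGB2HSV)
    m=((hsv[...,0]<5)|(hsv[...,0]>174))&(hsv[...,1]>160)&(np.hypot(W[...,0]-.548,W[...,1]-.163)<.02)&(W[...,2]>.075)
    return m.sum(), np.percentile(W[m][:,2],80) if m.any() else None
def stroke(c):
    s=robot.move_l([c[0],c[1],.098],v=.06,stop_force=20)
    f=robot.read_wrist_force()[2]; z=robot.read_tcp_pos()[2]
    robot.move_l([c[0],c[1],.145],v=.12); robot.sleep(.4)
    k=robot.capture("scene")
    print(s,"bottom z",z,"F",f,"pin",pin_z(k),"up F",robot.read_wrist_force()[2],"t",robot.read_time_s())
    return k
E
python3 - <<'E'
from h import *
c=np.load("goal.npz")["c"]
print(pin_z(robot.capture("scene")))
k=stroke(c)["img"]
cv2.imwrite("pics/s3.png",cv2.resize(k[120:300,230:470],None,fx=2.3,fy=2.3)[...,::-1])
E
```

```text
(np.int64(35), np.float64(0.0957301720691052))
True bottom z 0.10549339399341341 F 10.774997243649612 pin (np.int64(37), np.float64(0.10522171385261059)) up F -0.5501203129189378 t 5.125
```

View pics/s3.png

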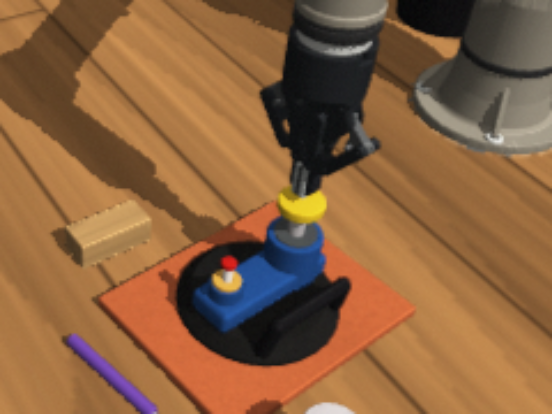

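The stroke reached the bottom (z = 0.1055), the plunger is back up at (302,203), and the pin head rose about 10 mm to (229,263). Nothing else moved. Three more strokes next.

Run:
```python
from h import *
c=np.load("goal.npz")["c"]
for i in range(3): k=stroke(c)["img"]
cv2.imwrite("pics/s4.png",cv2.resize(k[120:300,230:470],None,fx=2.3,fy=2.3)[...,::-1])
```

```text
True bottom z 0.1054983440085659 F 10.126499888900847 pin (np.int64(36), np.float64(0.11564770090968657)) up F 0.07796137958849508 t 6.7333
True bottom z 0.10550371840181505 F 10.465244937540383 pin (np.int64(36), np.float64(0.12602210570242167)) up F -0.3861151411869452 t 8.3417
True bottom z 0.1054941875296233 F 10.840096317895968 pin (np.int64(39), np.float64(0.1360924692020546)) up F -0.5928129295395501 t 9.95
```

View pics/s4.png

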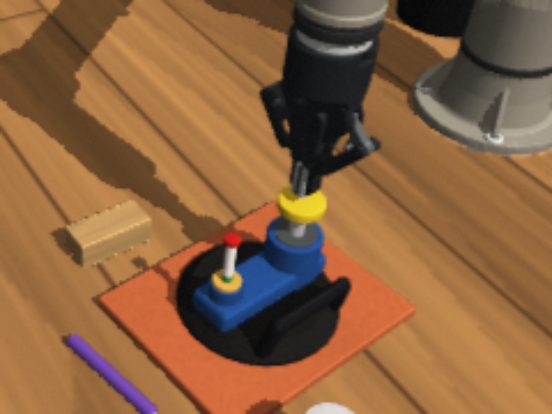

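The pin stands tall with its head at (232,240), but only a sliver of green shows at (228,277). Extra strokes do no harm, so I'll keep stroking until it stops rising.

Run:
```python
from h import *
c=np.load("goal.npz")["c"]
for i in range(3): stroke(c)
robot.move_l([c[0],c[1],.26],v=.15)
robot.sleep(.5)
g=robot.capture("scene"); k=g["img"]; print(pin_z(g))
W=world(g);p=W[yellow(g)&(W[...,2]>.125)]; print(p.min(0),p.max(0),robot.read_time_s())
cv2.imwrite("pics/s5.png",cv2.resize(k[150:330,230:470],None,fx=3,fy=3)[...,::-1])
```

```text
True bottom z 0.10544966035323984 F 9.57287607023044 pin (np.int64(39), np.float64(0.13691290918651594)) up F -0.5267470563427556 t 11.5583
True bottom z 0.10543200706189311 F 9.909902330146885 pin (np.int64(37), np.float64(0.13640323194163995)) up F -0.4659623483388944 t 13.1667
True bottom z 0.10545378021951246 F 10.023418696027061 pin (np.int64(37), np.float64(0.13690540434624918)) up F 0.10251619141943236 t 14.775
(np.int64(37), np.float64(0.13648355561822387))
[0.43573914 0.12568666 0.12531256] [0.48010641 0.17293089 0.13798576] 16.2417
```

View pics/s5.png

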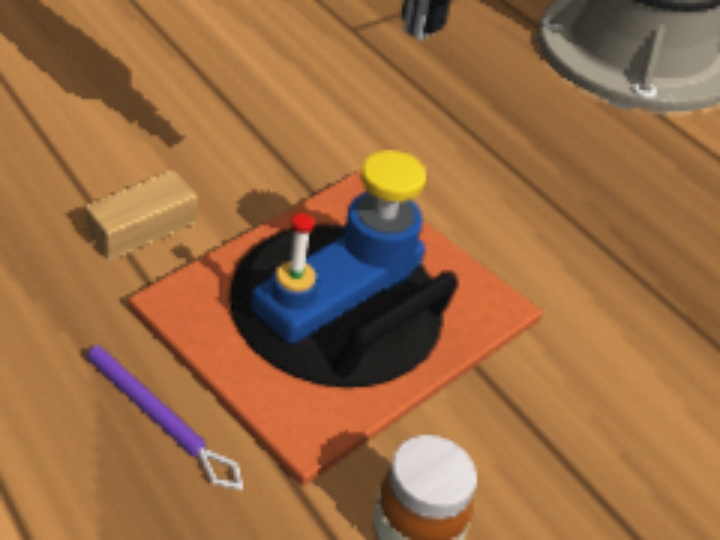

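The pin stopped rising at z ≈ 0.1365, about 50 mm of travel, with the plunger up. The green at (297,272) is small in this image, so I'll check it from nearer with the wrist camera.

Run:
```python
from h import *
from scipy.spatial.transform import Rotation as R
q=np.load("goal.npz")["q"]
g=robot.capture("wrist"); W=world(g); h=cv2.cvtColor(g["img"],cv2.COLOR_RGB2HSV)
print(g["extrinsics"].round(3))
m=cv2.inRange(h,(45,90,40),(85,255,255))>0
print(m.sum(), W[m].min(0) if m.any() else "", W[m].max(0) if m.any() else "")
cv2.imwrite("pics/w6.png",g["img"][...,::-1])
g=robot.capture("scene"); W=world(g); h=cv2.cvtColor(g["img"],cv2.COLOR_RGB2HSV)
cv2.imwrite("pics/s6.png",cv2.resize(g["img"][215:260,305:365],None,fx=10,fy=10,interpolation=cv2.INTER_NEAREST)[...,::-1])
```

```text
[[-0.175  0.936  0.307  0.38 ]
 [ 0.985  0.165  0.058  0.135]
 [ 0.004  0.312 -0.95   0.403]
 [ 0.     0.     0.     1.   ]]
0
```

View pics/w6.png

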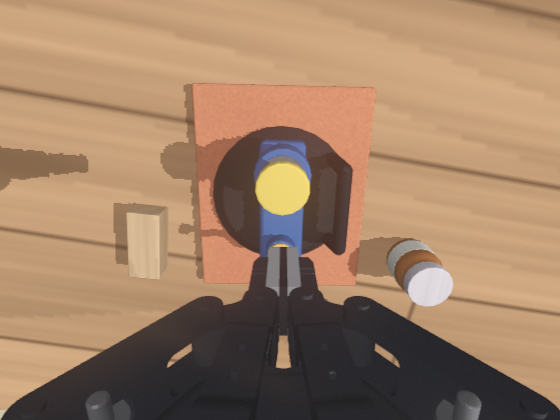

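View pics/s6.png

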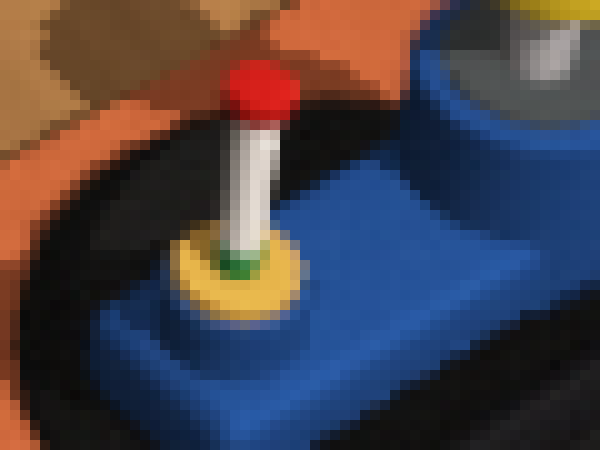

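In the close crop, green fills about 3 of the 16 stem pixels (rows 250–280). At about 3 mm per pixel that is the whole 8 mm band. The wrist view shows the cap at (283,187) free and the hand clear of everything.

```bash
python3 -c "
from workcell import robot
print(robot.hand_in())"
```

```text
the job is handed in; nothing more can be done
None
```

I pumped the lifter with seven full strokes until the pin stopped rising at about 50 mm with its whole green band showing; the plunger is up, the hand is clear, nothing else appears to have moved in the pictures, and the job is handed in (no verdict was returned).

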